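# Tension check on the hood damper's pull rod

### The arm

A 6-joint arm with a two-finger parallel gripper is mounted at the origin on the work surface. World frame = base frame: x ahead of the robot, y to its left, z up, the work surface at z = 0. Lengths are in mm, angles in rad, forces in N, time in s.
With the tool pointing down it reaches from about 350 to 925 mm from the base axis. Payload 6.4 kg.
Tool frame: the origin (TCP) lies at the very end of the fingers, on their centre line; the grasp point (between the pads) lies 19 mm behind it; z points along the fingers, y is the direction in which the jaws open and shut (so a half turn about z gives the same grasp; the last joint's range is limited). The gripper opens to 94 mm and grips with 3 to 60 N. Pads are 16 mm wide; open, the fingers measure 119 mm over their backs; the gripper's body (75 mm by 177 mm) begins 78 mm behind the grasp point.
Start: joints at [-1.511, 0.245, 1.558, -0, 1.339, -0.174], TCP at [150.593, -632.325, 205.455] pointing down, gripper open.
Joint ranges: [-3.13, 3.13], [-1.02, 2.26], [0.13, 2.54], [-0.95, 4.09], [0.21, 2.88], [-2.74, 2.74]. Speed limits (rad/s): [2.57, 2.57, 3.14, 3.14, 3.14, 3.14].

### API

Orientations are given as a unit quaternion [x, y, z, w].
In Python, from station import robot gives the robot as it stands. The module is installed in compiled form; this text tells all that it offers.
- The arm moves only by the tool play_rows, never from a script. Its argument "plan" is a list of rows, each a list of 3 entries, a list of its own where there are three numbers: the shift along the tool's x, y, z in cm, then the turn about the tool's z in rad, then the finger opening in cm, from 0 to 9.4. In form: [[[dx, dy, dz], yaw, grip], ...]. A call has 1 to 20 rows; each row shifts and turns the commanded pose from where the row before left it, along the tool's axes as they then stand; what a row does not reach is not made up. A row lasts 1/12 s, in which the tool goes at most 41.7 mm and 7.16 degrees, less where a joint would pass 70% of its speed; a pose out of reach is approached as far as the arm can. A call is refused whole if a number of a shift passes 4.17 or a number of a turn 0.125, either way. A call with a gripper value outside its range is refused whole. The fingers move at their own pace and stop on an object; "force" is the grip in N (left out, the last holds). Time passes only in rows, so rows that do not move let the fingers close. It gives the time, the measured TCP pose, the force and the opening at its end, in the units of the state.
- robot.get_obs(): the state, without advancing time (a new reading comes with each control period).
- robot.read_camera(name): name is "scene" or "top"; returns a dict with "img" (384x512x3 uint8, red, green, blue), "camera_matrix" (3x3 intrinsics, pixels), "origin" and "rotation" of the camera in the world. Camera axes: x right, y down, z forward; pixel columns grow to the right and rows downward; lengths in mm; the calibration is good to about 2 mm. A picture is of the moment at which its call begins. There is no depth.
- robot.hand_in(): hands the job in, once; it reports no verdict.
Trained networks look in a picture, given as the dict that the camera call returned (one of the last four; its "shot" number tells which), for a name from the list of things; names that differ only in an ending like _2 or _b are one class to them, and where a whole thing is asked for, a point or a joint stands for the part that bears it (a point fixed in the world has none). Each returns a list of dicts, best first, with "confidence" (0 to 1); they miss things now and then, are a little off and sometimes report something else, mostly with a low value. They report only what shows in the picture. A call takes as long as a camera call.
- robot.boxes_of(target, picture): "point" ([x, y, z] in mm, in the coordinates of the camera as it stood for that picture, good to about 4 mm: the middle of the surface that is visible of it).
The state is a dict: "time": time; "qpos": joint angles; "qd": joint speeds; "tau": joint torques, N m; "position": TCP position; "tool_rot": TCP orientation; "contact_force": force on the tool from outside, world axes, zero at the start; "ft_torque": the same for the moment, N m; "grip_width": finger opening in mm.
Only numpy, scipy, OpenCV 4.12 (cv2) and the standard library are available. Lean on these libraries where they do the work, as an engineer would, in place of code of your own. Each camera call takes 0.05 s, during which the arm holds its last target. There are 200 camera calls.

### The job

Check the tension of the extractor hood's damper rod with its spring gauge: lift the spice jar that stands in front of the gauge's loop handle out of the way and stand it upright in the shallow tray beside the other jar. Then pull the loop straight out, slowly, first through the rod's free play and on until the gauge's pointer stands between the two raised lines of the band (12 N) and no farther, and hold it there for two seconds. Ease it back until the pointer is at zero again, without letting it snap back, and let go; leave the other jar, the pot and the oil bottle where they are.

Things in the scene. Friction and masses are not known exactly. Their poses are not given: they have to be found in the camera images.
- damper_box: Grey steel box 100 x 130 x 110 mm high, fixed to the counter; origin: centre of its underside. Rod, gauge and loop handle come out of its -x face in line with its x axis, 52 mm above the counter. PULL DIRECTION: the box's own -x. A fixed rail 50 mm wide, 20 mm high runs under the gauge to 215 mm from the origin.
- gauge: Spring gauge, aluminium, 160 x 46 x 36 mm, on the rod; origin: middle of its front end, 52 mm above the counter; axes as the damper box; slides along x only. The rod has free play: pulled, the whole gauge first comes 10 to 35 mm along with about 1.2 N, then stops dead; how far cannot be seen beforehand, only felt. Only then does its spring stretch. The gauge need not be pushed back.
- puller: Dark steel loop handle (black grip) with pointer, one part; origin: centre of its front crossbar, 52 mm above the counter; axes as the box; slides along x. Crossbar: round, 14 mm thick, 92 mm long, level, across the pull. Behind it the loop is open, 57 mm (x) by 80 mm (y), for a finger from above. Spring: stretches from 2 N, then 1.6 N per 10 mm (12 N at 62.5 mm); snaps back if let go.
- pointer (a point): Top of the black pointer on the gauge's top face (rigid with the loop handle, 205 mm behind its crossbar, 30 mm above the rod axis). At zero it stands 62.5 mm on the +x side of band.
- band (a point): Middle of the marked band on the gauge's top face (rigid with the gauge, 57.5 mm behind its front end, 30 mm above the rod axis; axes as the damper box). The band lies between two pairs of raised dark lines across the gauge, 16 mm apart in the clear: 8 mm either side of this point.
- jar: Spice jar standing in front of the loop handle in the way of the pull: amber, paper label, red lid, 54 mm diameter, 120 mm high, about 0.25 to 0.5 kg; origin: centre of its underside, z up.
- tray_jar: A second jar, same shape and size, standing in the tray in its -y half; leave it alone. Origin: centre of its underside.
- tray: Shallow grey tray fixed on the counter, 160 (x) x 240 (y) x 25 mm high, walls and floor 4 mm; origin: centre of its underside. Its +y half is free.
- pot: Open steel pot with two small handles, 100 mm across without them, 90 mm high, standing on the counter; leave it alone. Origin: centre of its underside.
- oil: Green oil bottle, 64 mm diameter, 220 mm high, standing on the counter; leave it alone. Origin: centre of its underside.

How it is judged (in metres and radians):
On the way, in this order (a step that is already met when the one before it is completed fails the run):
1. the jar from in front of the handle stands upright in the tray, let go (x of jar in the frame of tray between -0.06 and 0.06 m and y of jar in the frame of tray between -0.1 and 0.1 m and z of jar in the frame of tray below 0.012 m and angle between jar's own z axis and vertical below 0.1 rad and linear speed of jar below 0.02 m/s and contact force between jar and the fingers below 0.2 N), for 0.2 s.
2. the pointer is held between the lines of the band for a second and a half (x of pointer in the frame of band between -0.008 and 0.008 m), for 1.5 s.
At the end, for the whole second after the job is handed in: The jar stands upright (within 0.1 rad), let go and at rest on the tray floor; the pointer is back within 6 mm of zero and at rest (x of jar in the frame of tray between -0.06 and 0.06 m and y of jar in the frame of tray between -0.1 and 0.1 m and z of jar in the frame of tray below 0.012 m and angle between jar's own z axis and vertical below 0.1 rad and linear speed of each of jar, puller below 0.02 m/s and x of pointer in the frame of band above 0.0565 m); the robot touches nothing.
It fails at once if the pointer is pulled more than 10 mm past the band (x of pointer in the frame of band below -0.018 m).
It fails at once if the loop handle snaps back or is jerked (faster than 0.45 m/s) (linear speed of puller above 0.45 m/s).
It fails at once if the spice jar is tipped over (angle between jar's own z axis and vertical above 0.6 rad).
It fails at once if the other jar, the pot or the oil bottle is pushed (over 30 mm) or tipped (distance of any of tray_jar, pot, oil from where it was at the start of the episode above 0.03 m or angle between any of tray_jar, pot, oil's own z axis and vertical above 0.35 rad).
It also fails if it takes over 72 s, if anything falls off the work surface, if the arm or the gripper's body presses on something with over 40 N, if the wrist force passes 120 N, or if a joint passes its speed limit or range.

## Working session

There is one attempt and no reset: what is moved stays moved. The work goes in short steps, Python scripts to look and compute and a tool call to move; the robot and the scene stay as the last step left them, time stands still between calls to the robot, and variables do not carry over. Pictures are saved under pics/ and viewed, about 8 in all and at most 12, crops included, and the job is handed in when it is done.

Besides the shell and the picture viewer there is one more tool, called in YAML: its name, and indented under it one key for each argument. play_rows: Moves the arm, as the interface text tells. Its arguments: {"type":"object","properties":{"plan":{"type":"array"},"force":{"type":"number"}},"required":["plan"]}

```bash
mkdir -p pics && cat > h.py <<'E'
from station import robot
import numpy as np, cv2
from scipy.spatial.transform import Rotation as R
def shot(cam,name=None):
    p=robot.read_camera(cam)
    if name: cv2.imwrite(f'pics/{name}.png',p['img'][:,:,::-1])
    return p
def w(p,pt): return np.array(p['rotation'])@np.array(pt)+np.array(p['origin'])
def proj(p,X):
    c=np.array(p['rotation']).T@(np.array(X)-np.array(p['origin'])); u=np.array(p['camera_matrix'])@c; return u[:2]/u[2]
def plane(p,uv,z):
    d=np.array(p['rotation'])@np.linalg.solve(np.array(p['camera_matrix']),[*uv,1]); o=np.array(p['origin']); return o+d*(z-o[2])/d[2]
def find(p,names):
    for n in names:
        for r in robot.boxes_of(n,p)[:2]: 
            X=w(p,r['point']); print(n,round(r['confidence'],2),X.round(1),proj(p,X).round(0))
E
python3 - <<'E'
from h import *
o=robot.get_obs();print(o)
for c in('top','scene'):
    p=shot(c,c+'0');print(c,np.round(p['origin']),np.round(p['rotation'],3).tolist(),p['camera_matrix'])
    find(p,['damper_box','gauge','puller','pointer','band','jar','tray_jar','tray','pot','oil'])
E
```

```text
{'time': 0.0, 'qpos': array([-1.51112469e+00,  2.45777107e-01,  1.55895340e+00,  1.19869417e-05,
        1.33868858e+00, -1.74134473e-01]), 'qd': array([ 0.00052551, -0.00074167, -0.0006681 ,  0.00033986,  0.00010564,
       -0.0008394 ]), 'tau': array([-1.54485065e-04, -4.15835810e+01, -3.14602160e+01,  6.86062337e-02,
        3.32108815e-02, -1.28285587e-04]), 'position': array([ 150.54568003, -631.73796692,  204.40158438]), 'tool_rot': array([ 9.93174364e-01,  1.16635539e-01,  5.80579541e-05, -9.11385395e-04]), 'contact_force': array([-0.37094091, -0.14022192, -1.06251409]), 'ft_torque': array([-0.026357  ,  0.00688072, -0.0587806 ]), 'grip_width': 93.97798062266655}
top [ 373.   13. 1502.] [0.707, -0.706, 0.038, -0.034] [[457.800164     0.         255.35852256]
 [  0.         457.800164   187.04642042]
 [  0.           0.           1.        ]]Traceback (most recent call last):
  File "<stdin>", line 5, in <module>
  File "h.py", line 16, in find
    X=w(p,r['point']); print(n,round(r['confidence'],2),X.round(1),proj(p,X).round(0))
  File "h.py", line 8, in w
    def w(p,pt): return np.array(p['rotation'])@np.array(pt)+np.array(p['origin'])
                        ~~~~~~~~~~~~~~~~~~~~~~~^~~~~~~~~~~~~
ValueError: matmul: Input operand 1 has a mismatch in its core dimension 0, with gufunc signature (n?,k),(k,m?)->(n?,m?) (size 3 is different from 4)
```

View pics/top0.png

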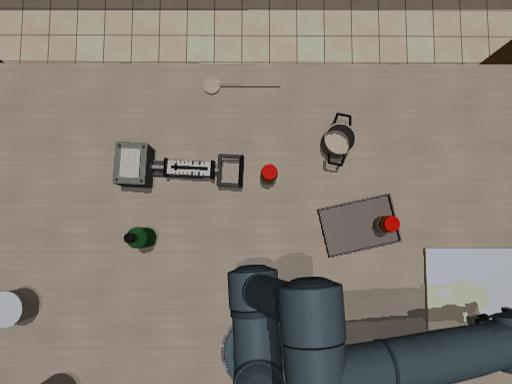

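The top view shows the box at about (133,165), the loop at (230,171), the jar at (269,173), the tray at (360,226) with the other jar at (390,224), the pot at (338,140) and the oil at (140,238). The camera rotation is a quaternion, so I'll fix the helper.

```bash
sed -i "s/np.array(p\['rotation'\])/R.from_quat(p['rotation']).as_matrix()/g" h.py
python3 - <<'E'
from h import *
for c in('top','scene'):
    p=shot(c,c+'0');print(c,np.round(p['origin']))
    find(p,['damper_box','gauge','puller','pointer','band','jar','tray_jar','tray','pot','oil'])
    if c=='top':
        print('jar',plane(p,(269,173),120),'tjar',plane(p,(391,224),120))
        print('traycorners',[plane(p,u,25).round(0)[:2] for u in((318,211),(389,195),(400,240),(329,257))])
        print('crossbar ends',[plane(p,u,59).round(0)[:2] for u in((242,155),(242,188))])
        print('box top corners',[plane(p,u,110).round(0)[:2] for u in((117,143),(154,146),(150,187),(113,184))])
        im=cv2.resize(p['img'][130:210,100:290],None,fx=4,fy=4,interpolation=cv2.INTER_CUBIC);cv2.imwrite('pics/crop.png',im[:,:,::-1])
E
```

```text
top [ 373.   13. 1502.]
damper_box 0.67 [583.1 342.7  71.9] [148. 167.]
gauge 0.56 [582.8 176.1  68. ] [202. 167.]
puller 0.63 [574.3  84.1  54.9] [231. 170.]
pointer 0.56 [576.2  84.7  54.6] [231. 170.]
band 0.67 [578.2 179.5  71.1] [200. 168.]
jar 0.52 [555.6 -34.3 117. ] [269. 174.]
tray_jar 0.77 [ 405.1 -388.8  119. ] [386. 223.]
tray 0.74 [ 395.8 -321.     3.2] [355. 227.]
pot 0.71 [ 681.1 -262.8   33.7] [338. 139.]
pot 0.51 [580.9 182.6  68.9] [199. 167.]
oil 0.78 [362.  347.2 145.7] [139. 237.]
oil 0.24 [ 396.  -321.     6.7] [356. 227.]
jar [556.82576066 -35.26545722 120.        ] tjar [ 402.51453201 -402.84974664  120.        ]
traycorners [array([ 446., -197.]), array([ 498., -428.]), array([ 353., -459.]), array([ 299., -230.])]
crossbar ends [array([623.,  49.]), array([517.,  48.])]
box top corners [array([650., 433.]), array([641., 319.]), array([514., 328.]), array([523., 441.])]
scene [1114. -307. 1067.]
damper_box 0.82 [598.9 342.8  67.7] [343. 178.]
gauge 0.78 [585.5 180.4  62.8] [303. 194.]
gauge 0.5 [ 410.6 -312.7    0.8] [155. 224.]
puller 0.71 [583.2  92.5  61.9] [281. 204.]
pointer 0.81 [578.1  89.4  60.5] [279. 203.]
pointer 0.25 [376.2 351.2 117.7] [312. 128.]
band 0.66 [592.8 182.   61.7] [304. 195.]
jar 0.96 [577.3 -38.8  90.7] [246. 214.]
jar 0.45 [375.4 351.7 114.4] [312. 128.]
tray_jar 0.82 [ 421.2 -401.4   91.5] [124. 224.]
tray_jar 0.57 [584.3 177.4  57.7] [302. 195.]
tray 0.68 [ 411.3 -316.7    3.7] [154. 225.]
oil 0.55 [376.7 351.5 115.3] [312. 128.]
```

View pics/crop.png

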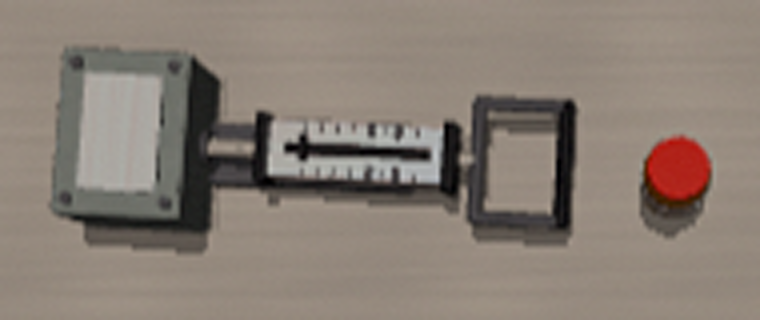

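View pics/scene0.png

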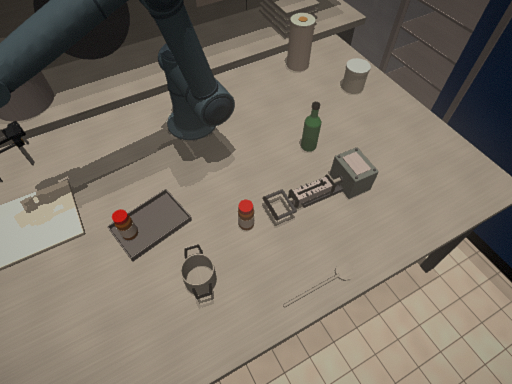

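```bash
cat > fit.py <<'E'
from h import *
from scipy.optimize import least_squares
p=shot('top'); q=shot('scene')
def px(c): return (np.array(c)+.5)/4-.5+[100,130]
obs=[((66,48),lambda d:(50,-65,110)),((193,55),lambda d:(-50,-65,110)),((180,225),lambda d:(-50,65,110)),((53,213),lambda d:(50,65,110)),
 ((568,102),lambda d:(-d,-46,52)),((562,224),lambda d:(-d,46,55)),((300,147),lambda d:(-d+205,0,82)),((453,154),lambda d:(-d+85+5,0,70)),((262,147),lambda d:(-d+85+155,0,70))]
def W(v,l):
    c,s=np.cos(v[2]),np.sin(v[2]); return np.array([v[0]+c*l[0]-s*l[1],v[1]+s*l[0]+c*l[1],l[2]])
def res(v): return np.concatenate([proj(p,W(v,f(v[3])))-px(o) for o,f in obs])
s=least_squares(res,[580,380,1.55,330],loss='soft_l1',x_scale=[10,10,.1,10]);v=s.x
print(v,s.fun.reshape(-1,2).round(1).tolist()); print('bar',W(v,(-v[3],0,52)),'pointer',W(v,(205-v[3],0,82)))
np.save('v.npy',v)
def ov(pic,box,k,name):
    x0,y0,x1,y1=box; im=cv2.resize(pic['img'][y0:y1,x0:x1,::-1],None,fx=k,fy=k,interpolation=cv2.INTER_CUBIC)
    def L(pts,col):
        a=np.array([(proj(pic,X)+.5-[x0,y0])*k-.5 for X in pts]).round().astype(int); cv2.polylines(im,[a],True,col,1)
    d=v[3]
    L([W(v,l) for l in((50,-65,110),(-50,-65,110),(-50,65,110),(50,65,110))],(0,255,0))
    L([W(v,l) for l in((-d,-46,52),(-d,46,52))],(0,0,255))
    L([W(v,l) for l in((-d+85,-23,70),(-d+85,23,70),(-d+245,23,70),(-d+245,-23,70))],(255,0,0))
    L([W(v,l) for l in((-d+205,-8,82),(-d+205,8,82))],(0,255,255))
    for c in((556,-35,120),(556,-35,0)):
        L([np.array(c)+27*np.array([np.cos(t),np.sin(t),0]) for t in np.linspace(0,6.28,30)],(255,255,0))
    L([(446,-197,25),(498,-428,25),(353,-459,25),(299,-230,25)],(0,255,0)) 
    return im
a=ov(p,(100,130,290,210),4,'') ; b=ov(q,(100,140,390,240),2.7,'')
w_=max(a.shape[1],b.shape[1]); pad=lambda i:cv2.copyMakeBorder(i,0,0,0,w_-i.shape[1],0)
cv2.imwrite('pics/ov.png',np.vstack([pad(a),pad(b)]))
E
python3 fit.py
```

```text
[587.73547236 389.68307171   1.52935312 338.09841886] [[-0.5, 0.0], [0.2, -0.4], [0.6, -1.0], [-0.3, 0.6], [0.0, 1.2], [0.2, -0.9], [0.7, -0.0], [-0.5, 0.4], [-0.3, 0.1]]
bar [573.72760198  51.8749599   52.        ] pointer [582.22102658 256.69893735  82.        ]
```

View pics/ov.png

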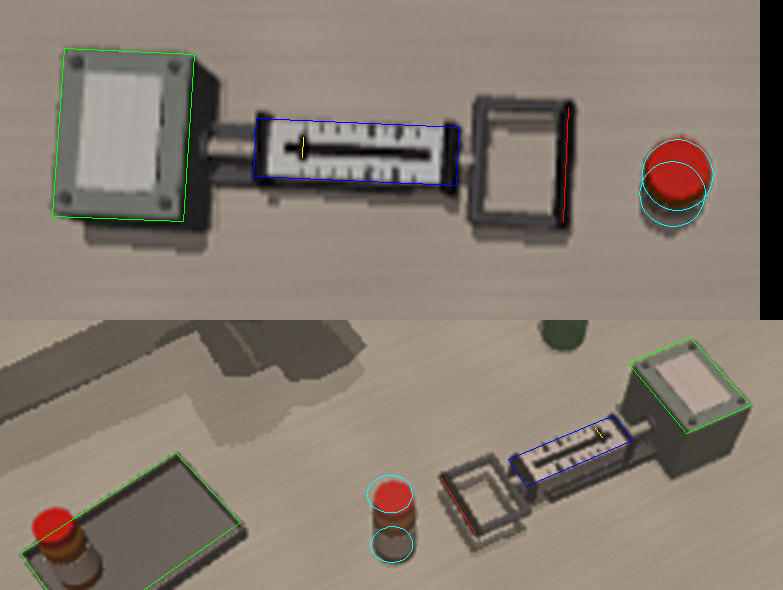

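Both overlays agree with the picture: box, gauge, pointer and crossbar line up, and the jar stands at about (558,-35). I'll move above the jar.

play_rows:
  plan:
    - [[2.8,-2.56,0],0,9.4]
    - [[2.8,-2.56,0],0,9.4]
    - [[2.8,-2.56,0],0,9.4]
    - [[2.8,-2.56,0],0,9.4]
    - [[2.8,-2.56,0],0,9.4]
    - [[2.8,-2.56,0],0,9.4]
    - [[2.8,-2.56,0],0,9.4]
    - [[2.8,-2.56,0],0,9.4]
    - [[2.8,-2.56,0],0,9.4]
    - [[2.8,-2.56,0],0,9.4]
    - [[2.8,-2.56,0],0,9.4]
    - [[2.8,-2.56,0],0,9.4]
    - [[2.8,-2.56,0],0,9.4]
    - [[2.8,-2.56,0],0,9.4]
    - [[2.8,-2.56,0],0,9.4]
    - [[2.8,-2.56,0],0,9.4]
    - [[2.8,-2.56,0],0,9.4]
    - [[2.8,-2.56,0],0,9.4]
    - [[2.8,-2.56,0],0,9.4]
    - [[0,0,0],0,9.4]
  force: 25

```text
time: 2.97
position: [557.6, -31.3, 205.7]
tool_rot: [0.993, 0.12, 0.001, -0.001]
contact_force: [-0.8, 0.9, 0.4]
grip_width: 94.1
```

play_rows:
  plan:
    - [[-0.1,0.4,0.5],0,9.4]
    - [[0,0,1.5],0,9.4]
    - [[0,0,1.5],0,9.4]
    - [[0,0,1.5],0,9.4]
    - [[0,0,1.5],0,9.4]
    - [[0,0,1.5],0,9.4]
    - [[0,0,1.5],0,9.4]
    - [[0,0,1.5],0,9.4]
    - [[0,0,1.5],0,9.4]
    - [[0,0,1.5],0,9.4]
    - [[0,0,1.5],0,9.4]
    - [[0,0,0],0,9.4]
    - [[0,0,0],0,9.4]

```text
time: 4.05
position: [554.2, -41.0, 49.7]
tool_rot: [0.993, 0.116, -0.001, -0.0]
contact_force: [0.5, 0.8, -0.1]
grip_width: 94.0
```

```bash
python3 - <<'E'
from h import *
o=robot.get_obs();print(o['position'],o['contact_force'])
a=shot('top')['img'][110:220,180:300];b=shot('scene')['img'][150:260,180:300]
cv2.imwrite('pics/g1.png',cv2.resize(np.hstack([a,b]),None,fx=3,fy=3,interpolation=cv2.INTER_CUBIC)[:,:,::-1])
E
```

```text
[554.20860967 -41.03425844  49.71230456] [ 0.47386385  0.81754859 -0.11012354]
```

View pics/g1.png

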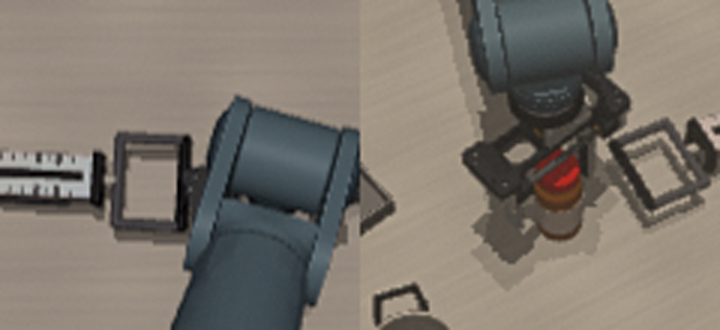

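The jar is between the fingers. I'll centre on it with a small shift and close.

play_rows:
  plan:
    - [[0.25,-0.2,0],0,9.4]
    - [[0.25,-0.2,0],0,9.4]
    - [[0,0,0],0,5]
    - [[0,0,0],0,5]
    - [[0,0,0],0,5]
    - [[0,0,0],0,5]
    - [[0,0,0],0,5]
    - [[0,0,0],0,5]
    - [[0,0,0],0,5]
    - [[0,0,0],0,5]
    - [[0,0,0],0,4]
    - [[0,0,0],0,4]
    - [[0,0,0],0,4]
    - [[0,0,0],0,4]
    - [[0,0,0],0,4]
  force: 25

```text
time: 5.4
position: [559.4, -35.2, 50.5]
tool_rot: [0.993, 0.117, 0.0, 0.0]
contact_force: [0.4, -2.4, -1.0]
grip_width: 53.1
```

play_rows:
  plan:
    - [[0,0,-0.6],0,4]
    - [[0,0,-1.2],0,4]
    - [[0,0,-1.2],0,4]
    - [[0,0,-1.2],0,4]
    - [[0,0,-1.2],0,4]
    - [[-0.9,0.7,-0.6],0,4]
    - [[-1.6,1.4,0],0,4]
    - [[-1.7,1.5,0],0,4]
    - [[-1.7,1.5,0],0,4]
    - [[-1.7,1.5,0],0,4]
    - [[-1.7,1.5,0],0,4]
    - [[-1.7,1.5,0],0,4]
    - [[-1.7,1.5,0],0,4]
    - [[-1.7,1.5,0],0,4]
    - [[-1.7,1.5,0],0,4]
    - [[-1.7,1.4,0],0,4]
    - [[-1.6,1.3,0],0,4]
    - [[-1.6,1.3,0],0,4]
    - [[-1.0,0.8,0],0,4]
    - [[0,0,0],0,4]

```text
time: 7.07
position: [387.5, -271.8, 111.1]
tool_rot: [0.993, 0.115, -0.0, 0.001]
contact_force: [-0.0, 0.6, -4.0]
grip_width: 53.3
```

```bash
python3 - <<'E'
from h import *
o=robot.get_obs();print(o['position'],o['tool_rot'],o['contact_force'],o['grip_width'])
a=shot('top')['img'][150:280,290:420];b=shot('scene')['img'][150:280,80:210]
cv2.imwrite('pics/g2.png',cv2.resize(np.hstack([a,b]),None,fx=3,fy=3,interpolation=cv2.INTER_CUBIC)[:,:,::-1])
E
```

```text
[ 387.47190984 -271.76876893  111.08577586] [ 9.93358471e-01  1.15058823e-01 -1.07887965e-04  6.34693576e-04] [-0.03871048  0.56582257 -3.95691159] 53.276267098932124
```

View pics/g2.png

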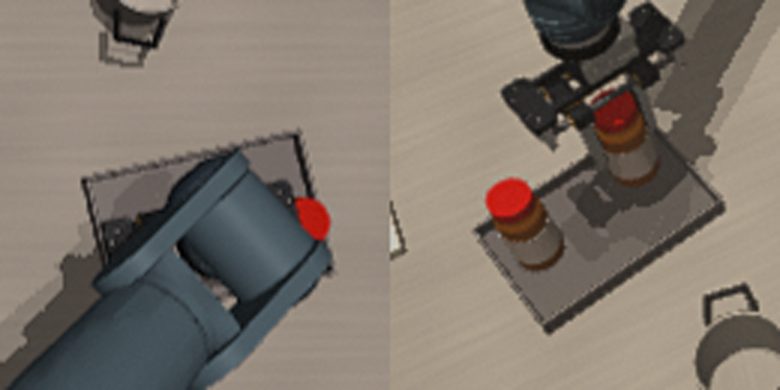

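The jar hangs upright over the tray's free half. I'll lower it.

play_rows:
  plan:
    - [[0,0,0.6],0,4]
    - [[0,0,1],0,4]
    - [[0,0,1],0,4]
    - [[0,0,1],0,4]
    - [[0,0,0.8],0,4]
    - [[0,0,0.4],0,4]
    - [[0,0,0.3],0,4]
    - [[0,0,0.2],0,4]
    - [[0,0,0.1],0,4]
    - [[0,0,0.1],0,4]
    - [[0,0,0],0,4]
    - [[0,0,0],0,4]

```text
time: 8.17
position: [389.3, -270.0, 55.8]
tool_rot: [0.993, 0.117, 0.0, 0.0]
contact_force: [-0.2, 0.4, -4.3]
grip_width: 53.1
```

play_rows:
  plan:
    - [[0,0,0.1],0,4]
    - [[0,0,0.1],0,4]
    - [[0,0,0],0,4]
    - [[0,0,0],0,4]

```text
time: 8.5
position: [389.5, -270.2, 54.4]
tool_rot: [0.993, 0.117, 0.0, 0.0]
contact_force: [-1.6, 1.6, 5.5]
grip_width: 53.3
```

Contact. I'll open and retreat upward.

play_rows:
  plan:
    - [[0,0,0],0,6.5]
    - [[0,0,0],0,7.5]
    - [[0,0,0],0,8.5]
    - [[0,0,0],0,9.4]
    - [[0,0,0],0,9.4]
    - [[0,0,0],0,9.4]
    - [[0,0,0],0,9.4]
    - [[0,0,0],0,9.4]
    - [[0,0,-1],0,9.4]
    - [[0,0,-2],0,9.4]
    - [[0,0,-2],0,9.4]
    - [[0,0,-2],0,9.4]
    - [[0,0,-2],0,9.4]
    - [[0,0,-2],0,9.4]
    - [[0,0,-2],0,9.4]
    - [[0,0,0],0,9.4]
    - [[0,0,0],0,9.4]

```text
time: 9.92
position: [389.6, -270.4, 184.8]
tool_rot: [0.993, 0.117, 0.001, 0.001]
contact_force: [0.6, -0.0, -0.4]
grip_width: 93.9
```

play_rows:
  plan:
    - [[0,0,0],0.055,4.2]
    - [[0,0,0],0.055,4.2]
    - [[0,0,0],0.055,4.2]
    - [[0,0,0],0.055,4.2]
    - [[0,0,0],0.055,4.2]
    - [[1.43,-2.75,0],0,4.2]
    - [[1.43,-2.75,0],0,4.2]
    - [[1.43,-2.75,0],0,4.2]
    - [[1.43,-2.75,0],0,4.2]
    - [[1.43,-2.75,0],0,4.2]
    - [[1.43,-2.75,0],0,4.2]
    - [[1.43,-2.75,0],0,4.2]
    - [[1.43,-2.75,0],0,4.2]
    - [[1.43,-2.75,0],0,4.2]
    - [[1.43,-2.75,0],0,4.2]
    - [[1.43,-2.75,0],0,4.2]
    - [[1.43,-2.75,0],0,4.2]
    - [[0,0,0],0,4.2]
    - [[0,0,0],0,4.2]
    - [[0,0,0],0,4.2]

```text
time: 11.58
position: [573.1, 52.6, 181.9]
tool_rot: [1.0, -0.021, -0.001, 0.0]
contact_force: [0.0, 0.4, -0.0]
grip_width: 41.9
```

```bash
python3 - <<'E'
from h import *
o=robot.get_obs();print(o['position'],o['tool_rot'],o['contact_force'],o['grip_width'])
M=R.from_quat(o['tool_rot']).as_matrix();v=np.load('v.npy')
print(M.round(3)); bar=np.array([573.7,51.9,33]); print('tool shift cm',(M.T@(bar-o['position'])/10).round(2))
a=shot('top')['img'][110:240,220:400];b=shot('scene')['img'][130:260,80:260]
p=shot('scene');find(p,['jar'])
p=shot('top');find(p,['jar'])
cv2.imwrite('pics/g3.png',cv2.resize(np.hstack([a,b]),None,fx=2.2,fy=2.2,interpolation=cv2.INTER_CUBIC)[:,:,::-1])
E
```

```text
[573.11391849  52.63975081 181.90998645] [ 9.99788092e-01 -2.05384118e-02 -1.39404443e-03  4.32419463e-05] [ 0.0209605   0.43289677 -0.016117  ] 41.861346758905505
[[ 0.999 -0.041 -0.003]
 [-0.041 -0.999 -0.   ]
 [-0.003  0.    -1.   ]]
tool shift cm [ 0.1   0.07 14.89]
jar 0.66 [ 409.9 -268.5   94.2] [161. 205.]
jar 0.88 [ 390.2 -261.9  121.6] [344. 228.]
jar 0.27 [579.4 232.3  73.2] [183. 168.]
```

View pics/g3.png

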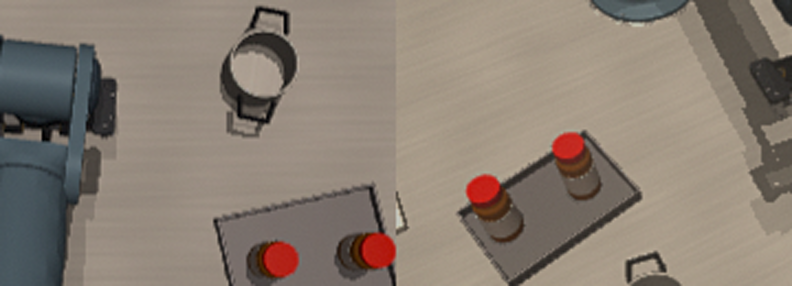

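Both jars stand upright in the tray. I'll descend over the crossbar.

play_rows:
  plan:
    - [[0,0,1.5],0,4.2]
    - [[0,0,1.5],0,4.2]
    - [[0,0,1.5],0,4.2]
    - [[0,0,1.5],0,4.2]
    - [[0,0,1.5],0,4.2]
    - [[0,0,1.5],0,4.2]
    - [[0,0,1.0],0,4.2]
    - [[0,0,0],0,4.2]
    - [[0,0,0.8],0,4.2]
    - [[0,0,0.8],0,4.2]
    - [[0,0,0.8],0,4.2]
    - [[0,0,0.8],0,4.2]
    - [[0,0,0.8],0,4.2]
    - [[0,0,0.9],0,4.2]
    - [[0,0,0],0,4.2]
    - [[0,0,0],0,4.2]

```text
time: 13.22
position: [573.6, 52.9, 33.6]
tool_rot: [1.0, -0.021, -0.001, -0.0]
contact_force: [1.1, -0.6, 0.9]
grip_width: 41.8
```

```bash
python3 - <<'E'
from h import *
o=robot.get_obs();print(o['position'],o['tool_rot'],o['contact_force'],o['grip_width'])
a=shot('top')['img'][120:220,130:290];b=shot('scene')['img'][130:230,220:380]
cv2.imwrite('pics/g4.png',cv2.resize(np.vstack([a,b]),None,fx=3,fy=3,interpolation=cv2.INTER_CUBIC)[:,:,::-1])
E
```

```text
[573.61893146  52.89472283  33.63622577] [ 9.99787334e-01 -2.06092078e-02 -7.36716537e-04 -6.40643748e-05] [ 1.12064585 -0.55271374  0.8868684 ] 41.785273325158556
```

View pics/g4.png

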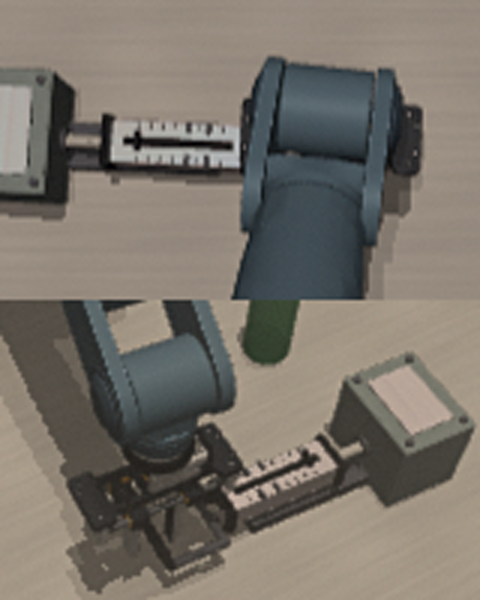

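play_rows:
  plan:
    - [[0,0,0],0,3]
    - [[0,0,0],0,2]
    - [[0,0,0],0,1.6]
    - [[0,0,0],0,1.2]
    - [[0,0,0],0,1.0]
    - [[0,0,0],0,1.0]
    - [[0,0,0],0,1.0]
    - [[0,0,0],0,1.0]
  force: 20

```text
time: 13.98
position: [574.3, 52.9, 34.6]
tool_rot: [1.0, -0.021, 0.0, -0.0]
contact_force: [-0.4, 1.7, 0.9]
grip_width: 13.3
```

play_rows:
  plan:
    - [[0,0.2,0],0,1.0]
    - [[0,0.2,0],0,1.0]
    - [[0,0.2,0],0,1.0]
    - [[0,0.2,0],0,1.0]
    - [[0,0,0],0,1.0]
    - [[0,0,0],0,1.0]

```text
time: 14.48
position: [573.8, 44.3, 34.5]
tool_rot: [1.0, -0.021, 0.0, 0.0]
contact_force: [0.1, -0.4, 0.6]
grip_width: 13.4
```

play_rows:
  plan:
    - [[0,0.2,0],0,1.0]
    - [[0,0.2,0],0,1.0]
    - [[0,0.2,0],0,1.0]
    - [[0,0,0],0,1.0]
    - [[0,0,0],0,1.0]

```text
time: 14.9
position: [573.6, 38.5, 34.4]
tool_rot: [1.0, -0.021, -0.0, 0.0]
contact_force: [-0.0, -1.2, 0.6]
grip_width: 13.2
```

play_rows:
  plan:
    - [[0,0.2,0],0,1.0]
    - [[0,0.2,0],0,1.0]
    - [[0,0.2,0],0,1.0]
    - [[0,0,0],0,1.0]
    - [[0,0,0],0,1.0]

```text
time: 15.32
position: [573.3, 32.9, 34.4]
tool_rot: [1.0, -0.021, -0.0, -0.0]
contact_force: [1.1, 2.0, -0.0]
grip_width: 13.2
```

play_rows:
  plan:
    - [[0,0.2,0],0,1.0]
    - [[0,0.2,0],0,1.0]
    - [[0,0.2,0],0,1.0]
    - [[0,0,0],0,1.0]
    - [[0,0,0],0,1.0]

```text
time: 15.73
position: [573.0, 26.9, 34.4]
tool_rot: [1.0, -0.021, -0.0, -0.0]
contact_force: [-0.6, 3.2, -0.3]
grip_width: 13.2
```

play_rows:
  plan:
    - [[0,0.2,0],0,1.0]
    - [[0,0.2,0],0,1.0]
    - [[0,0.2,0],0,1.0]
    - [[0,0,0],0,1.0]
    - [[0,0,0],0,1.0]

```text
time: 16.15
position: [572.8, 20.9, 34.4]
tool_rot: [1.0, -0.021, -0.0, -0.0]
contact_force: [0.7, 3.2, -0.3]
grip_width: 13.4
```

play_rows:
  plan:
    - [[0,0.2,0],0,1.0]
    - [[0,0.2,0],0,1.0]
    - [[0,0.2,0],0,1.0]
    - [[0,0,0],0,1.0]
    - [[0,0,0],0,1.0]

```text
time: 16.57
position: [572.5, 14.9, 34.4]
tool_rot: [1.0, -0.021, -0.0, -0.0]
contact_force: [0.9, 6.0, 0.2]
grip_width: 13.4
```

play_rows:
  plan:
    - [[0,0.2,0],0,1.0]
    - [[0,0.2,0],0,1.0]
    - [[0,0.2,0],0,1.0]
    - [[0,0.2,0],0,1.0]
    - [[0,0,0],0,1.0]
    - [[0,0,0],0,1.0]

```text
time: 17.07
position: [572.1, 7.2, 34.3]
tool_rot: [1.0, -0.021, -0.0, -0.0]
contact_force: [-0.1, 6.5, -0.3]
grip_width: 13.7
```

play_rows:
  plan:
    - [[0,0.2,0],0,1.0]
    - [[0,0.2,0],0,1.0]
    - [[0,0.2,0],0,1.0]
    - [[0,0.2,0],0,1.0]
    - [[0,0,0],0,1.0]
    - [[0,0,0],0,1.0]

```text
time: 17.57
position: [571.7, -0.4, 34.3]
tool_rot: [1.0, -0.021, -0.0, -0.001]
contact_force: [0.4, 7.5, 0.2]
grip_width: 13.5
```

play_rows:
  plan:
    - [[0,0.2,0],0,1.0]
    - [[0,0.2,0],0,1.0]
    - [[0,0.2,0],0,1.0]
    - [[0,0.2,0],0,1.0]
    - [[0,0,0],0,1.0]
    - [[0,0,0],0,1.0]

```text
time: 18.07
position: [571.3, -8.1, 34.2]
tool_rot: [1.0, -0.021, -0.0, -0.001]
contact_force: [0.6, 9.8, 0.6]
grip_width: 13.0
```

```bash
python3 - <<'E'
from h import *
F=[];
for i in range(4):
    p=shot('top') if i%2 else shot('scene'); o=robot.get_obs();F.append(o['contact_force'][1])
    if i==2:q=p
print(o['position'],F)
v=np.load('v.npy');u=np.array([-np.cos(v[2]),-np.sin(v[2])]) # pull dir
n=np.array([-u[1],u[0]]); P0=np.array([582.2,256.7])  # pointer at start
# rectified views of plane z=82 (pointer/lines top): 1 px=.5 mm... along pull 0..150mm, across +-30
def rect(pic,z,s=4):
    H,W=60,180
    src=[];dst=[]
    for a,b in((-20,-30),(160,-30),(160,30),(-20,30)):
        X=P0+a*u+b*n; src.append(proj(pic,[*X,z])); dst.append([(a+20)*s,(b+30)*s])
    M=cv2.getPerspectiveTransform(np.float32(src),np.float32(dst)); return cv2.warpPerspective(pic['img'],M,(W*s,H*s),flags=cv2.INTER_CUBIC)
im=np.vstack([rect(p,82),rect(q,82)])
for k in range(-20,160,10): cv2.line(im,((k+20)*4,232 if k%50 else 220),((k+20)*4,240),(255,0,0),1)
cv2.imwrite('pics/g5.png',im[:,:,::-1])
E
```

```text
[571.32000429  -7.94234676  34.26912764] [np.float64(9.63769941302794), np.float64(8.617304005882147), np.float64(9.476815789713473), np.float64(9.342136255913045)]
```

View pics/g5.png

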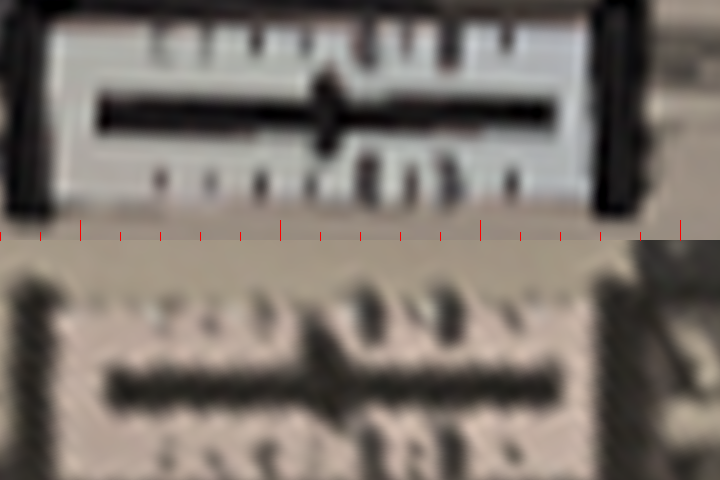

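The pointer is at column 326, and the band's line pairs are at 367 and 447 (4 px/mm). About 19–20 mm remains, so the free play was about 19 mm, which agrees with the force readings.

play_rows:
  plan:
    - [[0,0.2,0],0,1.0]
    - [[0,0.2,0],0,1.0]
    - [[0,0.2,0],0,1.0]
    - [[0,0.2,0],0,1.0]
    - [[0,0.2,0],0,1.0]
    - [[0,0.2,0],0,1.0]
    - [[0,0.2,0],0,1.0]
    - [[0,0.2,0],0,1.0]
    - [[0,0.2,0],0,1.0]
    - [[0,0.2,0],0,1.0]
    - [[0,0,0],0,1.0]
    - [[0,0,0],0,1.0]

```text
time: 19.27
position: [570.3, -27.1, 34.1]
tool_rot: [1.0, -0.021, -0.001, -0.002]
contact_force: [0.7, 12.1, -0.8]
grip_width: 13.3
```

```bash
python3 - <<'E'
from h import *
F=[];
for i in range(6):
    p=shot('top') if i%2 else shot('scene'); o=robot.get_obs();F.append(o['contact_force'][1])
    if i==4:q=p
print(o['position'],np.round(F,1),np.mean(F),o['grip_width'])
v=np.load('v.npy');u=np.array([-np.cos(v[2]),-np.sin(v[2])]);n=np.array([-u[1],u[0]]); P0=np.array([582.2,256.7])
def rect(pic,z,s=4):
    src=[];dst=[]
    for a,b in((-20,-30),(160,-30),(160,30),(-20,30)):
        X=P0+a*u+b*n; src.append(proj(pic,[*X,z])); dst.append([(a+20)*s,(b+30)*s])
    M=cv2.getPerspectiveTransform(np.float32(src),np.float32(dst)); return cv2.warpPerspective(pic['img'],M,(720,240),flags=cv2.INTER_CUBIC)
im=np.vstack([rect(p,82),rect(q,82)])
cv2.imwrite('pics/g6.png',im[:,:,::-1])
E
```

```text
[570.28794048 -26.98862474  34.08413272] [12.2 11.5 12.3 11.4 11.8 11.8] 11.846488554732888 13.393775778490442
```

View pics/g6.png

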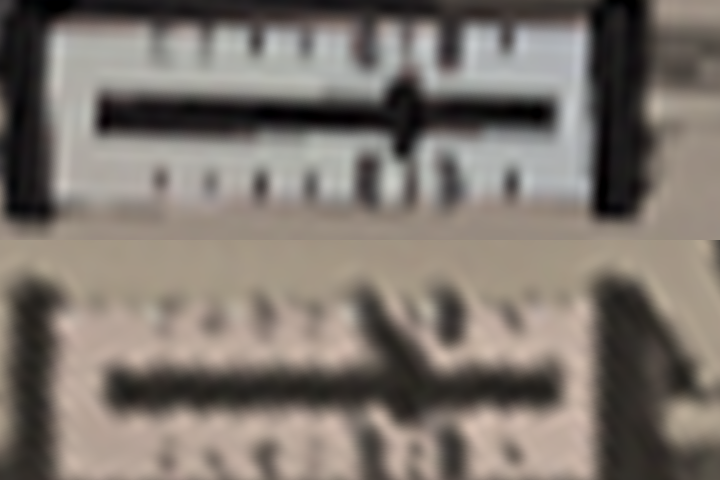

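The pointer (column 404) is between the line pairs at 367 and 447, and the mean force is 11.85 N. I'll hold for over 2 s, then ease back about 62 mm.

play_rows:
  plan:
    - [[0,0,0],0,1.0]
    - [[0,0,0],0,1.0]
    - [[0,0,0],0,1.0]
    - [[0,0,0],0,1.0]
    - [[0,0,0],0,1.0]
    - [[0,0,0],0,1.0]
    - [[0,0,0],0,1.0]
    - [[0,0,0],0,1.0]
    - [[0,0,0],0,1.0]
    - [[0,0,0],0,1.0]
    - [[0,0,0],0,1.0]
    - [[0,0,0],0,1.0]
    - [[0,0,0],0,1.0]
    - [[0,0,0],0,1.0]
    - [[0,0,0],0,1.0]
    - [[0,0,0],0,1.0]
    - [[0,0,0],0,1.0]
    - [[0,0,0],0,1.0]
    - [[0,0,0],0,1.0]
    - [[0,0,0],0,1.0]

```text
time: 21.23
position: [570.3, -27.0, 34.1]
tool_rot: [1.0, -0.021, -0.0, -0.002]
contact_force: [0.9, 11.7, -0.1]
grip_width: 13.5
```

play_rows:
  plan:
    - [[0,0,0],0,1.0]
    - [[0,0,0],0,1.0]
    - [[0,0,0],0,1.0]
    - [[0,0,0],0,1.0]
    - [[0,0,0],0,1.0]
    - [[0,0,0],0,1.0]
    - [[0,0,0],0,1.0]
    - [[0,0,0],0,1.0]

```text
time: 21.9
position: [570.3, -27.0, 34.1]
tool_rot: [1.0, -0.021, -0.0, -0.002]
contact_force: [0.7, 11.3, 0.0]
grip_width: 13.3
```

play_rows:
  plan:
    - [[0,-0.2,0],0,1.0]
    - [[0,-0.3,0],0,1.0]
    - [[0,-0.3,0],0,1.0]
    - [[0,-0.3,0],0,1.0]
    - [[0,-0.3,0],0,1.0]
    - [[0,-0.3,0],0,1.0]
    - [[0,-0.3,0],0,1.0]
    - [[0,-0.3,0],0,1.0]
    - [[0,-0.3,0],0,1.0]
    - [[0,-0.3,0],0,1.0]
    - [[0,-0.3,0],0,1.0]
    - [[0,-0.3,0],0,1.0]
    - [[0,-0.3,0],0,1.0]
    - [[0,-0.3,0],0,1.0]
    - [[0,-0.3,0],0,1.0]
    - [[0,-0.3,0],0,1.0]
    - [[0,-0.3,0],0,1.0]
    - [[0,0,0],0,1.0]
    - [[0,0,0],0,1.0]

```text
time: 23.48
position: [572.8, 20.9, 34.5]
tool_rot: [1.0, -0.02, 0.0, 0.0]
contact_force: [0.4, 4.1, 0.1]
grip_width: 13.5
```

play_rows:
  plan:
    - [[0,-0.2,0],0,1.0]
    - [[0,-0.2,0],0,1.0]
    - [[0,-0.2,0],0,1.0]
    - [[0,-0.2,0],0,1.0]
    - [[0,-0.2,0],0,1.0]
    - [[0,-0.2,0],0,1.0]
    - [[0,-0.2,0],0,1.0]
    - [[0,-0.15,0],0,1.0]
    - [[0,0,0],0,1.0]
    - [[0,0,0],0,1.0]

```text
time: 24.32
position: [573.5, 36.0, 34.5]
tool_rot: [1.0, -0.021, 0.0, 0.0]
contact_force: [-0.1, -0.2, 1.1]
grip_width: 13.4
```

```bash
python3 - <<'E'
from h import *
F=[];
for i in range(6):
    p=shot('top') if i%2 else shot('scene'); o=robot.get_obs();F.append(o['contact_force'][1])
    if i==4:q=p
print(o['position'],np.round(F,1),np.mean(F),o['grip_width'])
E
```

```text
[573.50990453  36.06504064  34.46789029] [-0.5 -0.5 -1.4 -0.3 -0.9 -1.7] -0.8808152391614147 13.377265027518456
```

Force is slightly negative, so the spring is fully relaxed. I'll open gently and rise.

play_rows:
  plan:
    - [[0,0,0],0,1.6]
    - [[0,0,0],0,2.0]
    - [[0,0,0],0,2.6]
    - [[0,0,0],0,3.2]
    - [[0,0,0],0,3.8]
    - [[0,0,0],0,3.8]
    - [[0,0,0],0,3.8]
    - [[0,0,-0.5],0,3.8]
    - [[0,0,-1],0,3.8]
    - [[0,0,-1],0,3.8]
    - [[0,0,-1],0,3.8]
    - [[0,0,-1],0,3.8]
    - [[0,0,-1],0,3.8]
    - [[0,0,-2],0,3.8]
    - [[0,0,-2],0,3.8]
    - [[0,0,-2],0,3.8]
    - [[0,0,-2],0,3.8]
    - [[0,0,-2],0,3.8]
    - [[0,0,0],0,3.8]
    - [[0,0,0],0,3.8]

```text
time: 26.28
position: [574.2, 36.3, 191.0]
tool_rot: [1.0, -0.021, 0.002, 0.0]
contact_force: [-0.1, 1.2, -0.6]
grip_width: 37.6
```

```bash
python3 - <<'E'
from h import *
q=shot('scene');p=shot('top');o=robot.get_obs();print(o['time'],o['position'],o['contact_force'])
find(q,['jar','tray_jar','oil','pot']);find(p,['tray_jar','pot','oil'])
v=np.load('v.npy');u=np.array([-np.cos(v[2]),-np.sin(v[2])]);n=np.array([-u[1],u[0]]); P0=np.array([582.2,256.7])
src=[];dst=[]
for a,b in((-20,-30),(160,-30),(160,30),(-20,30)):
    src.append(proj(p,[*(P0+a*u+b*n),82])); dst.append([(a+20)*4,(b+30)*4])
im=cv2.warpPerspective(p['img'],cv2.getPerspectiveTransform(np.float32(src),np.float32(dst)),(720,240),flags=cv2.INTER_CUBIC)
s=cv2.resize(q['img'][130:270,80:395],None,fx=720/315,fy=720/315)
cv2.imwrite('pics/g7.png',np.vstack([im,s])[:,:,::-1])
E
```

```text
26.3833 [572.65317858  36.44378867 188.24620653] [-0.2113097   0.78887717 -0.78890017]
jar 0.66 [ 409.  -270.1   93.3] [161. 205.]
tray_jar 0.64 [ 424.9 -401.    91.8] [124. 225.]
tray_jar 0.18 [594.3 344.3  69.2] [343. 176.]
oil 0.74 [376.7 351.1 116.5] [312. 128.]
pot 0.78 [ 656.9 -250.3   48. ] [198. 269.]
tray_jar 0.79 [ 401.3 -389.7  117.2] [386. 224.]
tray_jar 0.44 [579.1 348.7  98.4] [145. 167.]
pot 0.73 [ 676.4 -263.5   35.5] [338. 140.]
oil 0.63 [360.2 346.4 144.5] [140. 238.]
```

View pics/g7.png

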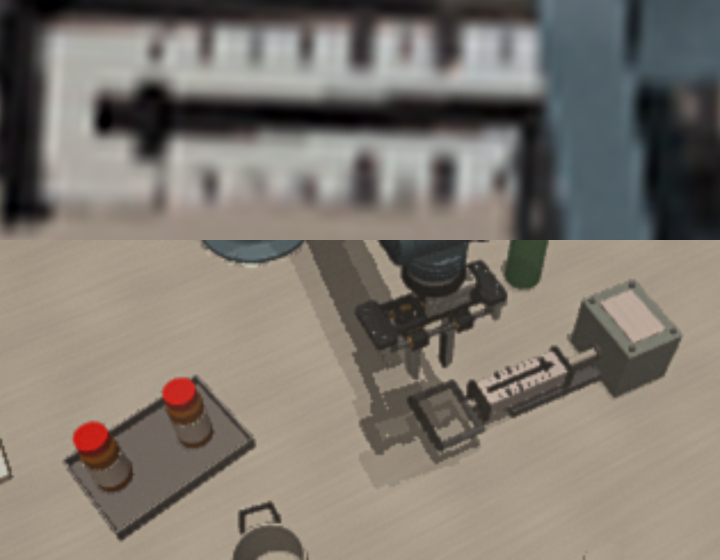

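The pointer is at column 152 and the band middle at about 404, which is 63 mm, so it is at zero. The fingers are clear, both jars stand, and the pot and oil have not moved.

```bash
python3 -c "
from station import robot
print(robot.hand_in())"
```

```text
the job is handed in; nothing more can be done
None
```

I finished the tension check and handed the job in at about 26 s; the hand-in gives no verdict.

- **Jar:** the spice jar now stands upright in the free half of the tray, beside the other jar.
- **Pull:** the loop first came through about 19 mm of free play. I then pulled until the pointer stood between the band's lines and held it there for about 3 s. The mean force was 11.8 N, and the picture put the pointer about 1 mm short of the band's middle.
- **Return:** I eased the loop back until the force dropped to about zero, then opened the fingers and lifted clear.

In the last checks the pointer was about 63 mm from the band, where 62.5 mm is zero. Both jars were upright. The other jar and the oil bottle were within about 4 mm of their starting positions, and the pot within about 5 mm, which is close to the measurement error. No check failed. Single force readings were noisy by about 1 N, so I set the final pull distance from the pictures and used the force to confirm it.

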